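# Open the bauble drying crate with the sagging bolt and hold its gate ajar

## Robot

A 7-joint arm with a two-finger parallel gripper is mounted at the origin on the work surface. World frame = base frame: x ahead of the robot, y to its left, z up, the work surface at z = 0. Lengths are in mm, angles in rad, forces in N, time in s.
With the tool pointing down it reaches from about 425 to 975 mm from the base axis. Payload 16.7 kg.
Tool frame: the origin (TCP) lies between the finger pads; the fingertips stand 8 mm ahead of it and the grasp point (between the pads) lies 11 mm behind it; z points along the fingers, y is the line along which they close (so a half turn about z gives the same grasp; the last joint's range is limited). The gripper opens to 85 mm and grips with 20 to 120 N. Pads are 22 mm wide; open, the fingers measure 114 mm over their backs; the gripper's body (76 mm by 85 mm) begins 54 mm behind the grasp point. The pads swing forward as they close: fully open they stand 13 mm farther back than shut.
Start: joints at [-1.371, 0.426, 0.074, 1.606, -0.034, 1.111, -0.067], TCP at [231.333, 634.083, 239.302] pointing down, gripper open.
Joint ranges: [-2.85, 2.85], [-0.5, 2.14], [-1.23, 1.37], [0.21, 2.46], [-1.02, 4.16], [0.16, 2.05], [-2.73, 2.73]. Speed limits (rad/s): [1.89, 1.89, 2.39, 2.39, 3.01, 3.01, 3.01].

## Interface

Orientations are given as [roll, pitch, yaw] about the fixed x, y, z axes, in that order (R = Rz(yaw) Ry(pitch) Rx(roll)).
In Python, from station import manip, eyes, order, models gives the robot as it stands.
- The arm moves only by the tool jog_arm, never from a script. Its argument "moves" is a list of rows, each a list of 2 entries, a list of its own where there are three numbers: the shift along the world's x, y, z in mm, then the turn about the world's z in degrees. In form: [[[x, y, z], twist], ...]. A call has exactly 8 rows; each row shifts and turns the commanded pose from where the row before left it; what a row does not reach is not made up. A row lasts 1/10 s, in which the tool goes at most 50 mm and 8.59 degrees, less where a joint would pass 70% of its speed; a pose out of reach is approached as far as the arm can. A call is refused whole if a number of a shift passes 50 or a number of a turn 8.59, either way. A call with a gripper value outside its range is refused whole. "jaw" is the opening in per cent of the stroke, from 0 (shut) to 100 (fully open), set as the call begins (left out, the last holds). The fingers move at their own pace and stop on an object; "force" is the grip in N (left out, the last holds). Time passes only in rows, so rows that do not move let the fingers close, or fill a call up. It gives the time, the measured TCP pose, the force, the opening and the grip force at its end, in the units of the state.
- manip.state(): the state, without advancing time (a new reading comes with each control period).
- eyes.grab_frame(name): name is "scene" or "top" or "wrist"; returns the picture (480x640x3 uint8, red, green, blue); there is no depth.
- eyes.camera_info(name): a dict with "intrinsics" (3x3 intrinsics, pixels), "xyz" and "rotation" of the camera in the world. Camera axes: x right, y up, looking along -z (the intrinsics and any distortion apply to the point x, -y, -z); pixel columns grow to the right and rows downward; lengths in mm; the calibration is good to about 2 mm. A picture is of the moment at which its call begins: read the wrist's pose just before it. camera_info takes no time and is no camera call; for the wrist camera it gives the pose at the moment of the call.
- order.close_job(): hands the job in; it is judged then, once.
Trained networks look in the newest picture that a camera, given by its name, has taken for a name from the list of things; names that differ only in an ending like _2 or _b are one class to them, and where a whole thing is asked for, a point or a joint stands for the part that bears it (a point fixed in the world has none). Each returns a list of dicts, best first, with "confidence" (0 to 1); they miss things now and then, are a little off and sometimes report something else, mostly with a low value. They report only what shows in the picture. A call takes as long as a camera call.
- models.spot_in(label, camera): "location" ([x, y, z] in mm, in world coordinates, good to about 4 mm: the middle of the surface that is visible of it).
- models.outline_of(label, camera): "region" (480x640 bool, what is visible of it).
The state is a dict: "t": time; "q": joint angles; "joint_velocities": joint speeds; "effort": joint torques, N m; "eef_pos": TCP position; "orientation": TCP orientation; "wrist_force": force on the tool from outside, world axes, zero at the start; "wrist_torque": the same for the moment, N m; "opening": opening from 0.0 (shut) to 1.0 (fully open); "finger_force": force on a finger pad.
Only numpy, scipy, OpenCV 4.12 (cv2) and the standard library are available. Lean on these libraries where they do the work, as an engineer would, in place of code of your own. Each camera call takes 0.05 s, during which the arm holds its last target. There are 200 camera calls.

## Task

Swing the keeper bar of the drying crate shut across the front row of baubles until it snaps home in its detent. Then take the bolt on top of the gate by its upright pull, lift it so that its nose clears the bent-up lip of the keeper while you draw it right back (do not force it against the keeper), and pull the sprung gate open about a hand's width (10 cm at its free edge). Finish while still holding the gate ajar like that in the gripper, with the keeper bar still shut; leave the mug, the paint jar and the bowl where they are.

Things in the scene. Friction and masses are not known exactly. Their poses are not given: they have to be found in the camera images.
- crate: wooden drying crate, fixed on the bench, 300 mm deep, 382 mm wide, open on top, walls 100 mm high, front posts 115 mm; baubles up to 119 mm high stand inside on slats. Origin on the bench under the middle of the shut gate (the side towards the robot). x: from the gate into the crate, y: along the shut gate towards its hinge (robot's left), z up
- keeper (a point): the steel keeper on top of the crate's front post at the gate's free (-y) end: two upright cheeks 32 mm high, 38 mm long, 16 mm apart, and between them at the gate-side end a bent-up lip 12 mm high, 8 mm thick. Point: middle of the top of the lip, 127 mm above the bench
- keeper_bar (a joint): swing (rad) of the keeper bar, a level round steel bar 14 mm thick, 356 mm long, axis 130 mm above the bench. 0 = shut, pointing along the crate's -y, 50 mm behind the gate; grows as it swings back: it points along (sin q, -cos q) in the crate's x, y. Starts 0.5 to 0.9; stays where left. In the last 0.07 rad its end rides over a sprung ball to its stop at 0: up to 6 N at the handle
- keeper_bar_hinge (a point): a point on the bar's upright pivot axis, at the height of the bar's axis (130 mm)
- bar_handle (a point): point to grip on the bar's upright wooden handle peg, a cylinder 16 mm across that rises from the bar to 62 mm above its axis, 140 mm from the pivot; this point is on the peg's axis, 14 mm below its top, 178 mm above the bench
- gate (a joint): swing (rad) of the gate about the upright hinge at its +y end: 0 = shut, grows as the free (-y) end swings towards the robot, up to 1.2. The free edge is 300 mm from the hinge: 10 cm open is about 0.33. A spring always pulls it shut, 0.6 N m when ajar (3 to 4 N at the pull); it swings shut when let go
- gate_hinge (a point): a point on the upright hinge axis of the gate, 135 mm above the bench
- gate_leaf: the wooden gate leaf, 294 mm wide, 22 mm thick, top 115 mm above the bench, with two steel staples on top, 163 mm high, that guide the bolt. When shut its frame equals that of the crate; it turns with the gate about the hinge, which lies at y = 155 mm of it
- bolt (a joint): travel of the bolt along the gate towards the hinge (+y of the gate leaf), in m: 0 to 0.005 at the start (nose in the keeper), 0.05 = fully drawn; the nose is out of the keeper from about 0.027 on. About 1 N of friction, stays where left
- bolt_lift (a joint): rise (m) of the bolt in its worn, over-tall staples: 0 = sagged (falls back there by its weight, 2 N), 0.016 = end of its slack. Sagged, its turned-down nose catches behind the keeper's lip; it passes over when raised 0.009 or more while drawn from 0.005 to 0.027. Even fully raised, the cheeks hold the nose until it is drawn out
- bolt_grip (a point): point to grip on the bolt's upright pull, a steel cylinder 16 mm across standing on the 12 mm bolt rod; this point is on its axis, 12 mm below its top, 183 mm above the bench when sagged. When shut it stands about 70 mm to the -y side of the crate's origin, over the gate
- mug: white mug, 76 mm across, 90 mm high, standing to the -y side of the crate; origin under its middle; leave it
- paint_jar: jar of paint, 56 mm across, 60 mm high, on the same side, further back; origin under its middle; leave it
- glitter_bowl: shallow plastic bowl, 130 mm across, 60 mm high, on the +y side of the crate; origin under its middle; leave it

How it is judged (in metres and radians):
On the way, in this order (a step that is already met when the one before it is completed fails the run):
1. the keeper bar is shut in its detent, the bolt still in its keeper and the gate shut (value of joint keeper_bar below 0.02 rad and value of joint bolt below 0.015 m and value of joint gate below 0.05 rad), for 0.2 s.
2. the bolt's nose passes over the keeper's lip, the bolt raised (value of joint bolt between 0.008 and 0.026 m and value of joint bolt_lift above 0.007 m), for 0.05 s.
3. the bolt is drawn out of its keeper (value of joint bolt above 0.027 m), for 0.1 s.
At the end, for the whole second after the job is handed in: The gripper's fingers hold the gate (or its bolt pull) still with over 1 N, 0.2 to 0.5 rad open (6 to 15 cm at its free edge), the bolt drawn at least 22 mm, the keeper bar within 0.025 rad of shut (value of joint gate between 0.2 and 0.5 rad and velocity of joint gate between -0.05 and 0.05 rad/s and contact force between the fingers and gate_leaf above 1 N and value of joint bolt above 0.022 m and value of joint keeper_bar below 0.025 rad); the arm keeps its last pose, push and grip.
It fails at once if the mug, jar or bowl is shifted more than 20 mm (distance of any of mug, paint_jar, glitter_bowl from where it was at the start of the episode above 0.02 m).
It fails at once if the bolt is forced against its keeper with over 35 N (contact force between gate_leaf and crate above 35 N).
It also fails if it takes over 48 s, if anything falls off the work surface, if the arm or the gripper's body presses on something with over 40 N, if the wrist force passes 120 N, or if a joint passes its speed limit or range.

## Working session

There is one attempt and no reset: what is moved stays moved. The work goes in short steps, Python scripts to look and compute and a tool call to move; the robot and the scene stay as the last step left them, time stands still between calls to the robot, and variables do not carry over. Pictures are saved under pics/ and viewed, at most 10 in all, crops included, and the job is handed in when it is done.

Besides the shell and the picture viewer there is one more tool, called after "Emit:" as name(argument=value, ...), one argument or row to a line, values as JSON. jog_arm: Moves the arm, as the interface text tells. Its arguments: {"type":"object","properties":{"moves":{"type":"array"},"jaw":{"type":"number"},"force":{"type":"number"}},"required":["moves"]}

```bash
mkdir -p pics; ls
cat > h.py <<'E'
from station import manip, eyes, order, models
import numpy as np, cv2
def save(cam,fn):
    im=eyes.grab_frame(cam); cv2.imwrite('pics/'+fn,cv2.cvtColor(im,cv2.COLOR_RGB2BGR)); return im
def spots(labels,cam):
    for l in labels:
        r=models.spot_in(l,cam)[:2]
        print(cam,l,[(np.round(d['location']).tolist(),round(d['confidence'],2)) for d in r])
def ray(cam,u,v,z):
    c=eyes.camera_info(cam);K=np.array(c['intrinsics']);R=np.array(c['rotation']);o=np.array(c['xyz'])
    d=np.linalg.inv(K)@[u,v,1];d=R@(d*[1,-1,-1]);return o+d*(z-o[2])/d[2]
E
python3 - <<'E'
from h import *
s=manip.state();print({k:np.round(v,3).tolist() for k,v in s.items()})
L=['crate','keeper','keeper_bar','keeper_bar_hinge','bar_handle','gate_hinge','gate_leaf','bolt_grip','mug','paint_jar','glitter_bowl']
a=save('scene','s0.png');spots(L,'scene')
b=save('top','t0.png');spots(L,'top')
for c in('scene','top'):
    i=eyes.camera_info(c);print(c,np.round(i['xyz']),np.round(i['intrinsics'],1).tolist(),np.round(i['rotation'],3).tolist(),{k for k in i})
print(manip.state()['t'])
E
```

```text
pics
{'t': 0.0, 'q': [-1.37, 0.427, 0.074, 1.607, -0.034, 1.111, -0.067], 'joint_velocities': [-0.001, 0.0, -0.003, -0.0, -0.001, -0.002, -0.0], 'effort': [-0.0, -94.985, 3.761, -46.349, 0.019, 0.01, -0.0], 'eef_pos': [231.211, 633.728, 238.585], 'orientation': [-3.14, 0.0, 2.792], 'wrist_force': [-0.781, 0.144, 0.041], 'wrist_torque': [0.032, 0.075, -0.03], 'finger_force': 0.0, 'opening': 0.996}
scene crate []
scene keeper [([511.0, -31.0, 142.0], 0.68)]
scene keeper_bar [([675.0, 46.0, 141.0], 0.77)]
scene keeper_bar_hinge [([671.0, 48.0, 133.0], 0.81)]
scene bar_handle [([671.0, 48.0, 137.0], 0.84)]
scene gate_hinge [([519.0, 10.0, 119.0], 0.79)]
scene gate_leaf [([519.0, 13.0, 113.0], 0.7)]
scene bolt_grip [([694.0, 14.0, 89.0], 0.75), ([510.0, -36.0, 140.0], 0.62)]
scene mug [([492.0, -269.0, 56.0], 0.78)]
scene paint_jar [([645.0, -244.0, 59.0], 0.67)]
scene glitter_bowl [([593.0, 335.0, 36.0], 0.61), ([518.0, -33.0, 136.0], 0.24)]
top crate [([650.0, 28.0, 91.0], 0.97)]
top keeper [([655.0, 29.0, 94.0], 0.81), ([662.0, 71.0, 136.0], 0.17)]
top keeper_bar [([658.0, 67.0, 134.0], 0.86)]
top keeper_bar_hinge [([660.0, 71.0, 137.0], 0.91)]
top bar_handle []
top gate_hinge [([511.0, 23.0, 117.0], 0.91)]
top gate_leaf [([510.0, 24.0, 116.0], 0.6)]
top bolt_grip [([503.0, -53.0, 140.0], 0.67), ([650.0, 31.0, 91.0], 0.4)]
top mug [([468.0, -280.0, 32.0], 0.9)]
top paint_jar [([630.0, -240.0, 58.0], 0.85)]
top glitter_bowl [([612.0, 320.0, 24.0], 0.67), ([510.0, 23.0, 113.0], 0.22)]
scene [1087. -201.  765.] [[469.8, 0.0, 314.0], [0.0, 469.8, 237.6], [0.0, 0.0, 1.0]] [0.73, -0.01, 1.15] {'xyz', 'rotation', 'intrinsics'}
top [ 444.   28. 1334.] [[619.5, 0.0, 321.1], [0.0, 619.5, 244.4], [0.0, 0.0, 1.0]] [0.113, 0.007, -1.595] {'xyz', 'rotation', 'intrinsics'}
1.2
```

```bash
sed -i "s/R=np.array(c\['rotation'\])/R=Rot.from_euler('xyz',c['rotation']).as_matrix()/; 2a from scipy.spatial.transform import Rotation as Rot" h.py; python3 -c "
import cv2
a=cv2.imread('pics/t0.png');cv2.imwrite('pics/t0c.png',cv2.resize(a[130:370,120:440],None,fx=2.5,fy=2.5,interpolation=2))"
```

```text
(no output)
```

View pics/t0.png

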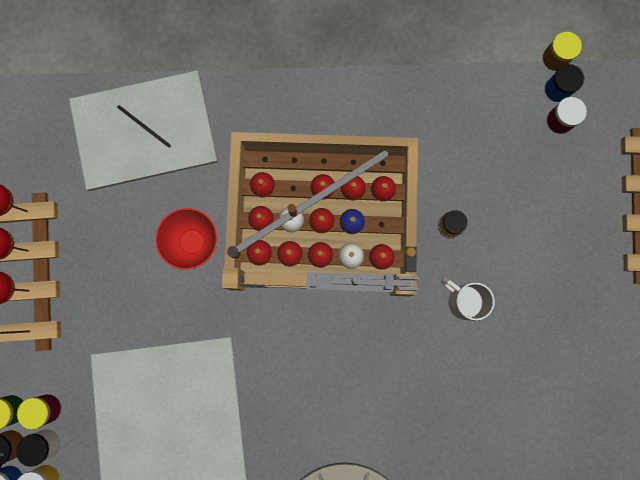

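View pics/s0.png

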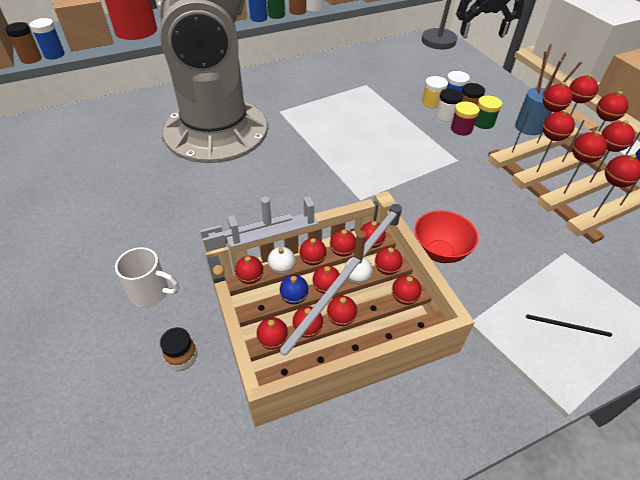

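The top view shows the crate at about (225-418, 132-293), the bar pivot near (233,252), the peg near (292,210), the bar tip near (386,154) and the bolt plate along (307-412, 282). The scene view shows the bolt pull at (266,205) and the peg at (360,240). I'll zoom in on the top view.

View pics/t0c.png

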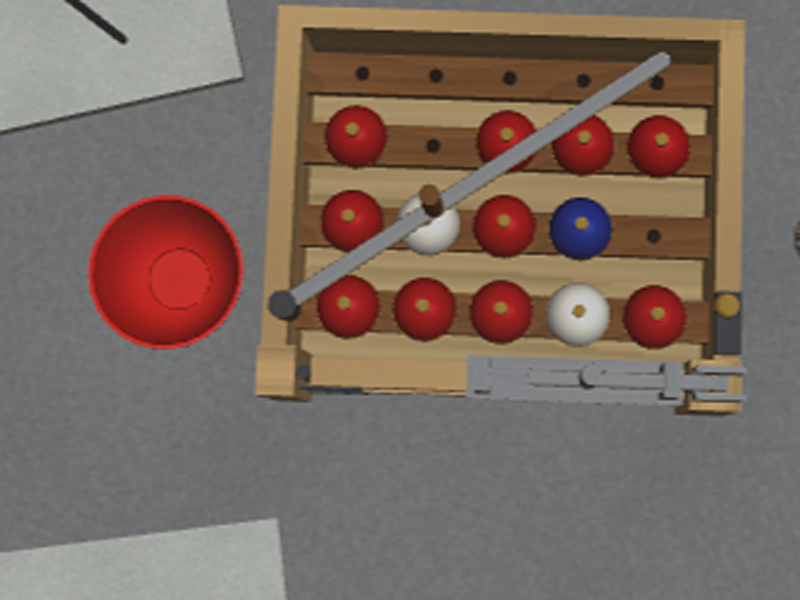

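```bash
python3 -c "
import cv2
a=cv2.imread('pics/s0.png');cv2.imwrite('pics/s0c.png',cv2.resize(a[180:360,190:430],None,fx=3.2,fy=3.2,interpolation=2))"
```

```text
(no output)
```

View pics/s0c.png

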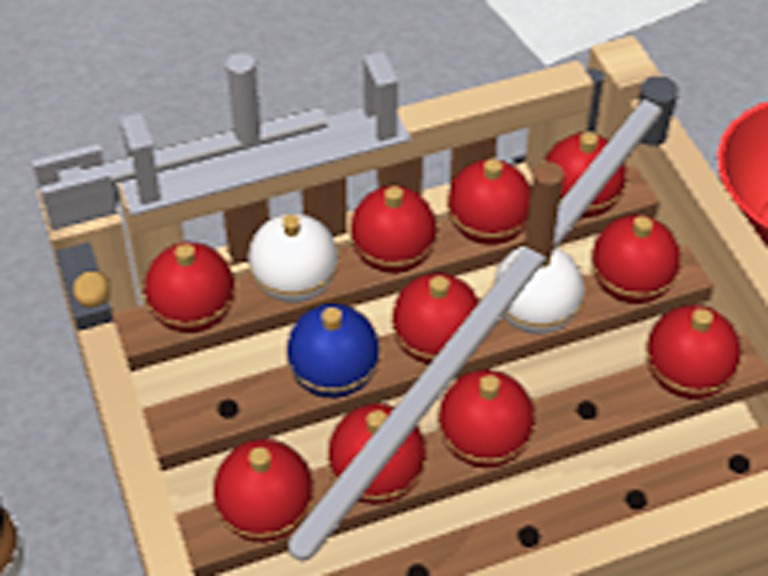

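The crops show, in full-frame pixels:
- **Top:** pivot (234,251.6), tip end (385.6,154), peg top (292,207), pull top (356.5,279.5).
- **Scene:** peg top (360.6,233.8), pull top (265.6,200.3), pivot cap (396,208).

Run:
```python
from h import *
T=lambda x,y:(120+x/2.5,130+y/2.5); S=lambda x,y:(190+x/3.2,180+y/3.2)
for n,c,p,z in [('pivot','top',T(285,302),140),('tip','top',T(664,60),135),('pegtop','top',T(430,191),192),('pulltop','top',T(590,374),195),('backL','top',T(280,6),100),('backR','top',T(744,20),100),('frontR','top',T(742,412),115),('frontL','top',T(257,395),115),('ball','top',T(727,304),125),
 ('pivot','scene',S(660,88),140),('tip','scene',S(303,548),130),('pegtop','scene',S(546,172),192),('pulltop','scene',S(242,64),195),('ball','scene',S(91,288),120)]:
    print(n,c,np.round(ray(c,*p,z),1))
```

```text
pivot top [571.6 202.3 140. ]
tip top [757.3 -98.8 135. ]
pegtop top [646.8  85.6 192. ]
pulltop top [507.  -29.6 195. ]
backL top [819.9 210.2 100. ]
backR top [ 798.2 -169.   100. ]
frontR top [ 478.7 -151.9  115. ]
frontL top [501.3 228.6 115. ]
ball top [ 563.  -142.2  125. ]
pivot scene [572.3 207.8 140. ]
tip scene [761.5 -95.6 130. ]
pegtop scene [645.  88. 192.]
pulltop scene [509.9 -28.7 195. ]
ball scene [ 566.  -141.3  120. ]
```

Emit:
jog_arm(
  moves=[
    [[28.5, -34.3, 0], 1.05],
    [[28.5, -34.3, 0], 1.05],
    [[28.5, -34.3, 0], 1.05],
    [[28.5, -34.3, 0], 1.05],
    [[28.5, -34.3, 0], 1.05],
    [[28.5, -34.3, 0], 1.05],
    [[28.5, -34.3, 0], 1.05],
    [[28.5, -34.3, 0], 1.05],
  ],
  jaw=0,
  force=20,
)

```text
t: 2.0
eef_pos: [460.3, 358.1, 239.6]
orientation: [3.141, 0.0, 2.939]
wrist_force: [0.3, 0.9, 0.3]
opening: -0.004
finger_force: 0.0
```

Emit:
jog_arm(
  moves=[
    [[28.5, -34.3, 0], 1.05],
    [[28.5, -34.3, 0], 1.05],
    [[28.5, -34.3, 0], 1.05],
    [[28.5, -34.3, 0], 1.05],
    [[28.5, -34.3, 0], 1.05],
    [[28.5, -34.3, 0], 1.05],
    [[28.5, -34.3, 0], 1.05],
    [[28.5, -34.3, 0], 1.05],
  ],
)

```text
t: 2.8
eef_pos: [688.3, 83.8, 239.4]
orientation: [3.141, 0.0, 3.086]
wrist_force: [-0.2, 1.4, 0.2]
opening: -0.002
finger_force: 0.0
```

Emit:
jog_arm(
  moves=[
    [[0, 0, -18], 0],
    [[0, 0, -18], 0],
    [[0, 0, -18], 0],
    [[0, 0, -17], 0],
    [[-5, 0, 0], 0],
    [[-8, 0, 0], 0],
    [[-8, -2, 0], 0],
    [[-8, -2, 0], 0],
  ],
)

```text
t: 3.6
eef_pos: [658.0, 81.2, 169.4]
orientation: [3.141, 0.002, 3.085]
wrist_force: [2.1, -1.3, -0.3]
opening: 0.001
finger_force: 1.2
```

Emit:
jog_arm(
  moves=[
    [[-8, -2, 0], 0],
    [[-8, -2, 0], 0],
    [[-8, -2, 0], 0],
    [[-8, -2, 0], 0],
    [[-8, -2, 0], 0],
    [[-8, -2, 0], 0],
    [[-8, -2, 0], 0],
    [[0, 0, 0], 0],
  ],
)

```text
t: 4.4
eef_pos: [601.3, 67.0, 168.3]
orientation: [-3.142, -0.001, 3.085]
wrist_force: [-0.2, 0.1, -0.8]
opening: 0.001
finger_force: 0.0
```

Emit:
jog_arm(
  moves=[
    [[-3, 0, 0], 0],
    [[-3, 0, 0], 0],
    [[-3, 0, 0], 0],
    [[-3, 0, 0], 0],
    [[-2, 0, 0], 0],
    [[-2, 0, 0], 0],
    [[-2, 0, 0], 0],
    [[0, 0, 0], 0],
  ],
)

```text
t: 5.2
eef_pos: [583.9, 67.3, 168.2]
orientation: [-3.142, -0.001, 3.085]
wrist_force: [0.1, 0.2, -0.2]
opening: -0.005
finger_force: 0.0
```

Run:
```python
from h import *
a=save('scene','s1.png');cv2.imwrite('pics/s1c.png',cv2.cvtColor(cv2.resize(a[150:350,190:430],None,fx=3,fy=3,interpolation=2),cv2.COLOR_RGB2BGR))
```

```text
(no output)
```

View pics/s1c.png

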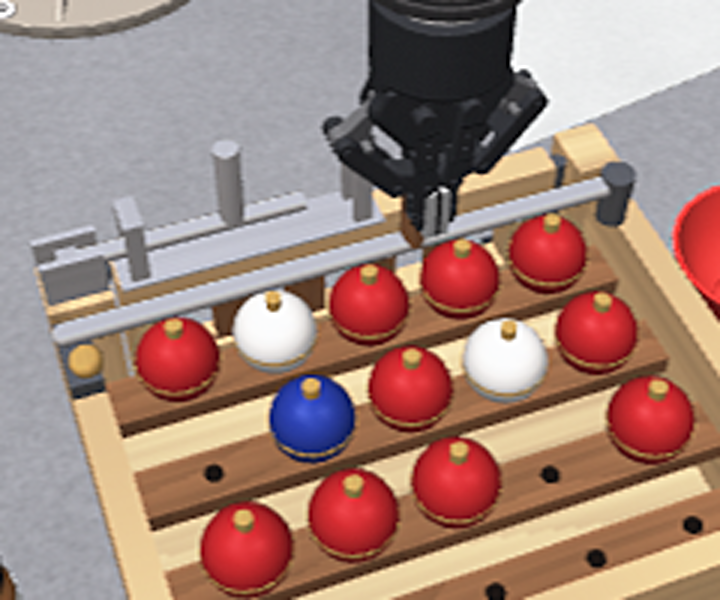

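The bar now lies past the ball at crop (85,360), at or near its stop, with the peg just in front of the fingers at (412,235). I'll press gently to confirm.

Emit:
jog_arm(
  moves=[
    [[-1, 0, 0], 0],
    [[-1, 0, 0], 0],
    [[-1, 0, 0], 0],
    [[-1, 0, 0], 0],
    [[-1, 0, 0], 0],
    [[0, 0, 0], 0],
    [[0, 0, 0], 0],
    [[0, 0, 0], 0],
  ],
)

```text
t: 6.05
eef_pos: [582.9, 67.5, 168.7]
orientation: [3.141, 0.007, 3.085]
wrist_force: [27.5, 0.3, -19.4]
opening: -0.002
finger_force: 13.5
```

Force rose to 27 N at x = 583, where contact at the stop is expected, so the bar is home. Next I'll retract and hover over the bolt pull.

Emit:
jog_arm(
  moves=[
    [[6, 0, 0], 0],
    [[6, 0, 0], 0],
    [[0, 0, 30], 0],
    [[0, 0, 37], 0],
    [[-20, -24, 0], 0],
    [[-20, -24, 0], 0],
    [[-20, -24, 0], 0],
    [[-23, -24, 0], 0],
  ],
  jaw=60,
)

```text
t: 6.85
eef_pos: [507.5, -29.6, 235.3]
orientation: [-3.142, -0.0, 3.085]
wrist_force: [0.9, -1.0, -0.3]
opening: 0.605
finger_force: 0.0
```

Run:
```python
from h import *
print(manip.state()['eef_pos'],manip.state()['wrist_force'])
save('wrist','w1.png')
spots(['bolt_grip','keeper','bar_handle'],'wrist')
i=eyes.camera_info('wrist');print({k:np.round(v,2).tolist() for k,v in i.items()})
```

```text
[507.50777804 -29.60042987 235.27746634] [ 0.8582094  -0.97637969 -0.26046537]
wrist bolt_grip [([505.0, -32.0, 141.0], 0.78)]
wrist keeper [([557.0, 39.0, 98.0], 0.78)]
wrist bar_handle [([558.0, 60.0, 140.0], 0.84)]
{'intrinsics': [[344.0, 0.0, 317.41], [0.0, 344.0, 234.63], [0.0, 0.0, 1.0]], 'xyz': [424.16, -25.89, 370.63], 'rotation': [-0.34, -0.0, 1.51]}
```

View pics/w1.png

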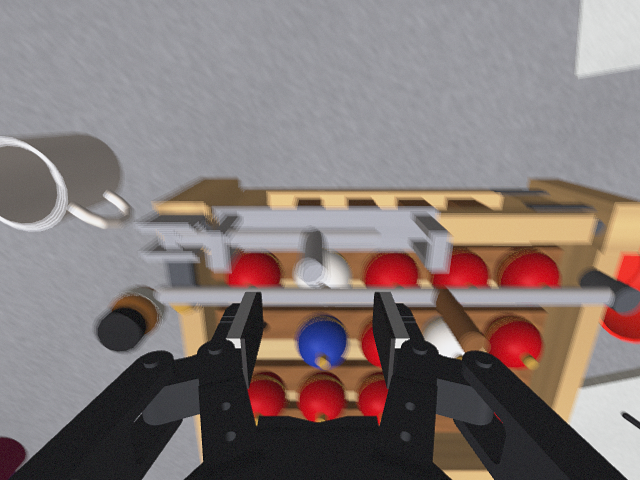

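The wrist view shows the pull's top at about (312,269), centred between the open fingers (256 and 380). The bar lies parallel to the gate at row 297.

Run:
```python
from h import *
print(ray('wrist',312,269,195),ray('wrist',316,235,161))
```

```text
[505.61400549 -33.36603463 195.        ] [497.48306045 -30.71783708 161.        ]
```

Emit:
jog_arm(
  moves=[
    [[0, -1.5, -16], 0],
    [[0, 0, -16], 0],
    [[0, 0, -15], 0],
    [[0, 0, -14], 0],
    [[0, 0, 0], 0],
    [[0, 0, 0], 0],
    [[0, 0, 0], 0],
    [[0, 0, 0], 0],
  ],
)

```text
t: 7.85
eef_pos: [508.8, -30.1, 175.0]
orientation: [3.141, 0.001, 3.085]
wrist_force: [-0.6, 0.9, -0.0]
opening: 0.598
finger_force: 0.0
```

Emit:
jog_arm(
  moves=[
    [[0, 0, 0], 0],
    [[0, 0, 0], 0],
    [[0, 0, 0], 0],
    [[0, 0, 0], 0],
    [[0, 0, 0], 0],
    [[0, 0, 0], 0],
    [[0, 0, 0], 0],
    [[0, 0, 0], 0],
  ],
  jaw=0,
  force=25,
)

```text
t: 8.65
eef_pos: [508.5, -30.2, 174.5]
orientation: [3.142, 0.0, 3.085]
wrist_force: [0.0, 0.2, 5.4]
opening: 0.176
finger_force: 26.0
```

Emit:
jog_arm(
  moves=[
    [[0, 0, 2], 0],
    [[0, 0, 3], 0],
    [[0, 0, 3], 0],
    [[0, 0, 3], 0],
    [[0, 0, 2], 0],
    [[0, 0, 0], 0],
    [[0, 0, 0], 0],
    [[0, 0, 0], 0],
  ],
  force=35,
)

```text
t: 9.45
eef_pos: [508.3, -30.2, 187.2]
orientation: [-3.142, -0.0, 3.085]
wrist_force: [0.9, 0.4, -2.2]
opening: 0.171
finger_force: 34.1
```

The force of −2.2 N matches the bolt's weight, so it is raised about 12 mm. Now I'll draw it.

Emit:
jog_arm(
  moves=[
    [[0.1, 2, 0], 0],
    [[0.1, 2, 0], 0],
    [[0.1, 2, 0], 0],
    [[0.1, 2, 0], 0],
    [[0.1, 2, 0], 0],
    [[0.1, 2, 0], 0],
    [[0.1, 2, 0], 0],
    [[0.1, 2, 0], 0],
  ],
)

```text
t: 10.25
eef_pos: [509.2, -14.1, 187.3]
orientation: [-3.142, 0.0, 3.085]
wrist_force: [1.2, -0.6, -2.0]
opening: 0.17
finger_force: 34.1
```

Emit:
jog_arm(
  moves=[
    [[0.2, 3.5, 0], 0],
    [[0.2, 3.5, 0], 0],
    [[0.2, 3.5, 0], 0],
    [[0.2, 3.5, 0], 0],
    [[0.2, 3.5, 0], 0],
    [[0.2, 3.5, 0], 0],
    [[0.2, 3.5, 0], 0],
    [[0.2, 3.5, 0], 0],
  ],
)

```text
t: 11.05
eef_pos: [510.8, 14.1, 187.3]
orientation: [-3.142, 0.0, 3.085]
wrist_force: [1.6, -1.1, -1.6]
opening: 0.173
finger_force: 34.1
```

Emit:
jog_arm(
  moves=[
    [[-7.4, 0.6, 0], -2.36],
    [[-7.3, 0.9, 0], -2.36],
    [[-7.3, 1.2, 0], -2.36],
    [[-7.2, 1.5, 0], -2.36],
    [[0, 0, 0], 0],
    [[0, 0, 0], 0],
    [[0, 0, 0], 0],
    [[0, 0, 0], 0],
  ],
  force=45,
)

```text
t: 11.85
eef_pos: [481.9, 18.0, 187.3]
orientation: [3.142, 0.0, 2.921]
wrist_force: [3.4, 0.3, -2.0]
opening: 0.169
finger_force: 44.1
```

Wrist force is 3.4 N in +x, which matches the spring. The gate is following, so I'll continue.

Emit:
jog_arm(
  moves=[
    [[-7.2, 1.8, 0], -2.36],
    [[-7.1, 2.1, 0], -2.36],
    [[-7.0, 2.4, 0], -2.36],
    [[-6.9, 2.7, 0], -2.36],
    [[0, 0, 0], 0],
    [[0, 0, 0], 0],
    [[0, 0, 0], 0],
    [[0, 0, 0], 0],
  ],
)

```text
t: 12.65
eef_pos: [453.6, 26.7, 187.2]
orientation: [-3.141, 0.0, 2.756]
wrist_force: [2.2, -2.1, -1.1]
opening: 0.173
finger_force: 44.1
```

Run:
```python
from h import *
a=save('scene','s2.png');cv2.imwrite('pics/s2c.png',cv2.cvtColor(cv2.resize(a[130:350,180:430],None,fx=2.7,fy=2.7,interpolation=2),cv2.COLOR_RGB2BGR))
```

```text
(no output)
```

View pics/s2c.png

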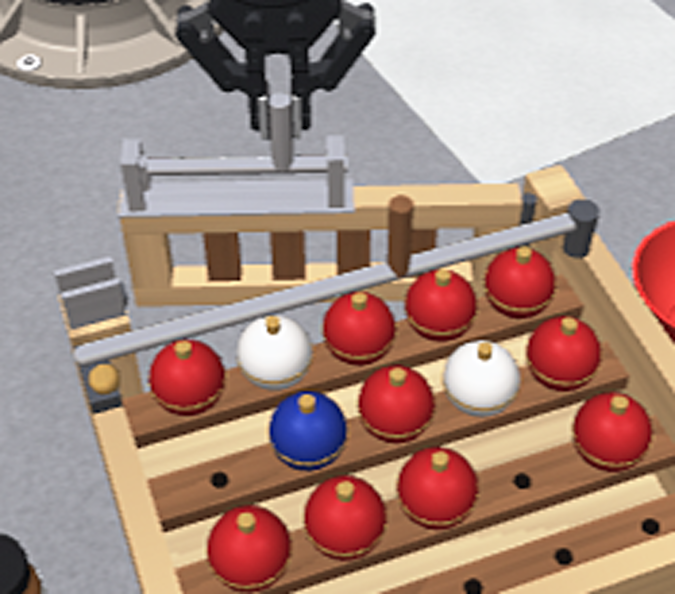

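The gate stands open with its pull between the fingers. The bar is still shut, with its end past the ball at crop (103,378), and the bolt is withdrawn. I'll hand it in.

Run:
```python
from h import *
s=manip.state();print(s['t'],s['eef_pos'],s['finger_force'],np.abs(s['joint_velocities']).max())
print(order.close_job())
```

```text
12.7 [453.54142856  26.75397803 187.23603646] 44.14434492588043 0.002328321999567261
the job is handed in; nothing more can be done
None
```

I handed the job in at 12.7 s: the keeper bar is shut, the bolt was lifted over the lip and drawn about 44 mm, and the gripper holds the gate about 0.33 rad (10 cm) open by the bolt pull with 44 N; the hand-in returned no verdict.

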